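Set the glaze-inspection lamp to a raking angle

ROBOT

A 6-joint arm with a two-finger parallel gripper is mounted at the origin on the work surface. World frame = base frame: x ahead of the robot, y to its left, z up, the work surface at z = 0. Lengths are in m, angles in rad, forces in N, time in s.
With the tool pointing down it reaches from about 0.25 to 0.8 m from the base axis. Payload 8.5 kg.
Tool frame: the origin (TCP) lies midway between the tips of the shut fingers; the grasp point (between the pads) lies 19 mm behind it (tcp_to_grasp is the distance from the TCP to the grasp point, in m); z points along the fingers, y is the line along which they close (so a half turn about z gives the same grasp; the last joint's range is limited). The gripper opens to 85 mm and grips with 20 to 120 N. Pads are 22 mm wide; open, the fingers measure 114 mm over their backs; the gripper's body (76 mm by 85 mm) begins 54 mm behind the grasp point. The pads swing forward as they close: fully open they stand 13 mm farther back than shut.
Start: joints at [-1.284, 0.238, -0.013, 1.319, 0, 1.571], TCP at [0.148, -0.504, 0.231] pointing down, gripper open.
Joint ranges: [-2.66, 2.66], [-1.03, 1.9], [-1.14, 1.46], [-1.82, 2.27], [-1.45, 1.34], [-3.14, 3.14]. Speed limits (rad/s): [2.22, 2.22, 2.79, 3.14, 3.14, 3.14].

INTERFACE

Orientations are given as a unit quaternion [x, y, z, w].
In Python, from plant import sense, snapshot, job_done, recognise, silhouettes, tcp_to_grasp gives the robot as it stands.
- The arm moves only by the shell command python3 -m pendant 'ROWS' [FORCE]. ROWS is JSON, a list of rows, each an object of numbers: "jaw": the opening, from 0 (shut) to 1 (fully open); "tx", "ty", "tz": the shift along the tool's x, y, z in m; "ax", "ay", "az": the turn, a rotation vector about the tool's x, y, z in degrees. In form: [{"jaw": .., "tx": .., "ty": .., "tz": .., "ax": .., "ay": .., "az": ..}, ...]. A call has 1 to 5 rows; each row shifts and turns the commanded pose from where the row before left it, along the tool's axes as they then stand; what a row does not reach is not made up. A row lasts 1/8 s, in which the tool goes at most 62.5 mm and 10.7 degrees, less where a joint would pass 70% of its speed; a pose out of reach is approached as far as the arm can. A call is refused whole if a number of a shift passes 0.0625 or a number of a turn 10.7, either way. A call with a gripper value outside its range is refused whole. The fingers move at their own pace and stop on an object; FORCE is the grip in N (left out, the last holds). Time passes only in rows, so rows that do not move let the fingers close. It gives the time, the measured TCP pose, the force, the opening and the grip force at its end, in the units of the state.
- sense(): the state, without advancing time (a new reading comes with each control period).
- snapshot(name): name is "scene" or "top"; returns a dict with "pixels" (400x640x3 uint8, blue, green, red), "mtx" (3x3 intrinsics, pixels), "R" (3x3) and "t" (3): a world point X has camera coordinates R X + t. Camera axes: x right, y down, z forward; pixel columns grow to the right and rows downward; lengths in m; the calibration is good to about 2 mm. A picture is of the moment at which its call begins. There is no depth.
- job_done(): hands the job in; it is judged then, once.
Trained networks look in a picture, given as the dict that the camera call returned (one of the last four; its "shot" number tells which), for a name from the list of things; names that differ only in an ending like _2 or _b are one class to them, and where a whole thing is asked for, a point or a joint stands for the part that bears it (a point fixed in the world has none). Each returns a list of dicts, best first, with "confidence" (0 to 1); they miss things now and then, are a little off and sometimes report something else, mostly with a low value. They report only what shows in the picture. A call takes as long as a camera call.
- recognise(picture, target): "extent" ([centre column, centre row, width, height] in pixels, round what is visible of it).
- silhouettes(picture, target): "mask" (400x640 bool, what is visible of it) and "extent" ([centre column, centre row, width, height] in pixels, round what is visible of it).
The state is a dict: "time_s": time; "qpos": joint angles; "qvel": joint speeds; "joint_efforts": joint torques, N m; "tool_pos": TCP position; "ee_rot": TCP orientation; "ft_force": force on the tool from outside, world axes, zero at the start; "moment": the same for the moment, N m; "finger_gap": finger opening in m; "grasp_force": force on a finger pad.
Only numpy, scipy, OpenCV 4.12 (cv2) and the standard library are available. Lean on these libraries where they do the work, as an engineer would, in place of code of your own. Each camera call takes 0.05 s, during which the arm holds its last target. There are 200 camera calls.

TASK

The blue plate is going to be checked for glaze faults under low light: ease the arm of the bar lamp (the one with the straight tubular head) down until it stands 45 degrees above the bench, tipped forward over its front, then let go and watch for a second that the stiff hinge holds it there. Leave the round-headed lamp and the plate as they are.

Things in the scene. Friction and masses are not known exactly. Their poses are not given: they have to be found in the camera images.
- bar_lamp: Bar lamp's fixed steel foot, a disc 110 mm wide, 14 high. Origin: centre of its underside on the bench; z up, -x = the lamp's front. Hinge axis along y, 65 mm above the origin. The arm, a fork of two 8 mm rods 110 mm apart, carries the head: a tube 24 mm thick, 130 long, along y; its middle, free to pinch from above, is at (-0.170 cos a, 0, 0.065 + 0.170 sin a) m in this frame, a = joint bar_arm.
- bar_arm (a joint): Angle of the bar lamp's arm above level, rad: 0 = level, pointing to the lamp's front (-x of the foot); pi/2 = straight up; more = leaning back. Starts at 1.15 to 1.75; stops at 0 and 2.2. A stiff friction hinge (0.9 N m): it stays where it is left; moving it takes 2 to 9 N at the tube. The tube is fixed to the arm and turns with it, slipping round in a grip.
- round_head (a point): Centre of the other lamp's round head, to be left alone: a disc 100 mm wide, 18 thick, 170 mm from its hinge on a single rod. Same foot and hinge as the bar lamp; the two stand side by side, either one on the left.
- plate: Blue glazed plate, 180 mm across, 22 mm high, lying loose on the bench between the robot and the lamps, to be left alone. Origin: centre of its underside.

How it is judged:
On the way:
1. the bar lamp's arm stands at 45 degrees, within 10, still and untouched, for half a second (value of joint bar_arm between 0.611 and 0.96 rad and velocity of joint bar_arm between -0.05 and 0.05 rad/s and contact force between bar_lamp and anything else below 0.1 N), for 0.5 s.
At the end, for the whole second after the job is handed in: The bar lamp's arm stands at rest, untouched, 45 degrees above level (within 10 degrees: 0.611 to 0.960 rad), and the round lamp's head and the plate are within 20 mm of where they were (value of joint bar_arm between 0.611 and 0.96 rad and velocity of joint bar_arm between -0.05 and 0.05 rad/s and distance of each of round_head, plate from where it was at the start of the episode below 0.02 m).
It fails at once if the round lamp's head is moved by more than 20 mm (distance of round_head from where it was at the start of the episode above 0.02 m).
It fails at once if the plate is moved by more than 20 mm (distance of plate from where it was at the start of the episode above 0.02 m).
It fails at once if the bar lamp's arm is slammed instead of eased (faster than 3 rad/s) (velocity of joint bar_arm below -3 rad/s or velocity of joint bar_arm above 3 rad/s).
It also fails if it takes over 38 s, if anything falls off the work surface, if the arm or the gripper's body presses on something with over 40 N, if the wrist force passes 120 N, or if a joint passes its speed limit or range.

## Working session

There is one attempt and no reset: what is moved stays moved. The work goes in short steps, Python scripts to look and compute and a shell command to move; the robot and the scene stay as the last step left them, time stands still between calls to the robot, and variables do not carry over. Pictures are saved under pics/ and viewed, at most 10 in all, crops included, and the job is handed in when it is done.

```bash
mkdir -p pics; python3 - <<'E'
from plant import *
import cv2,numpy as np
for n in("scene","top"):
    s=snapshot(n); cv2.imwrite(f"pics/{n}0.png",s["pixels"])
    print(n,s["mtx"].tolist(),np.round(s["R"],4).tolist(),s["t"])
    for t in("bar_lamp","bar_arm","round_head","plate"):
        print(t,[(round(d["confidence"],2),np.round(d["extent"],1).tolist()) for d in recognise(s,t)][:3])
print(sense(),tcp_to_grasp)
E
```

```text
scene [[378.8088274140026, 0.0, 325.24240798206625], [0.0, 378.8088274140026, 202.0335501423741], [0.0, 0.0, 1.0]] [[0.676, 0.7369, 0.0093], [0.4494, -0.4021, -0.7977], [-0.5841, 0.5434, -0.6029]] [-0.37257779 -0.16321425  1.18310421]
bar_lamp [(0.82, [232.0, 267.2, 90.6, 161.1])]
bar_arm [(0.59, [230.5, 244.1, 86.0, 109.2])]
round_head [(0.93, [384.6, 143.0, 43.9, 91.4])]
plate [(0.75, [230.2, 244.1, 87.9, 114.1])]
top [[474.49244907729997, 0.0, 317.13242288346464], [0.0, 474.49244907729997, 203.54087194808622], [0.0, 0.0, 1.0]] [[0.0139, -0.9998, 0.0128], [-0.994, -0.0152, -0.1087], [0.1089, -0.0112, -0.994]] [-0.00421486  0.52769189  1.03625829]
bar_lamp [(0.84, [437.1, 176.1, 70.5, 56.3])]
bar_arm [(0.85, [439.2, 178.4, 66.8, 49.9]), (0.37, [202.4, 194.0, 53.9, 38.2])]
round_head [(0.85, [203.0, 192.8, 54.8, 38.1])]
plate [(0.96, [317.2, 247.0, 78.1, 79.2])]
{'time_s': 0.5, 'qpos': array([-1.28400955e+00,  2.38251920e-01, -1.35330368e-02,  1.31922889e+00,
        1.86098224e-05,  1.57079393e+00]), 'qvel': array([-0.00075698, -0.00088387,  0.00022608, -0.00049113, -0.00044428,
       -0.00011566]), 'joint_efforts': array([ 2.63105567e-04, -5.38167894e+01,  3.46477926e+01,  3.94168688e-03,
        7.00123155e-05,  1.51138771e-06]), 'tool_pos': array([ 0.14849268, -0.50348689,  0.23123609]), 'ee_rot': array([ 9.89736595e-01,  1.42903675e-01, -6.33285323e-06, -1.08975700e-04]), 'ft_force': array([ 0.48908472, -0.3415787 , -0.23299233]), 'moment': array([-0.01081679,  0.02030916, -0.00807805]), 'grasp_force': 0.0, 'finger_gap': 0.08547696825308292} 0.0187
```

View pics/scene0.png

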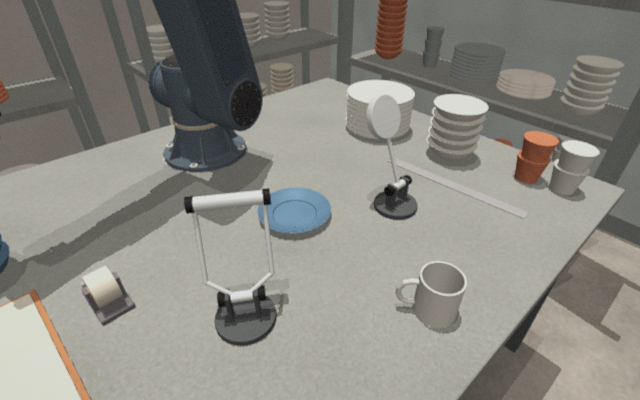

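View pics/top0.png

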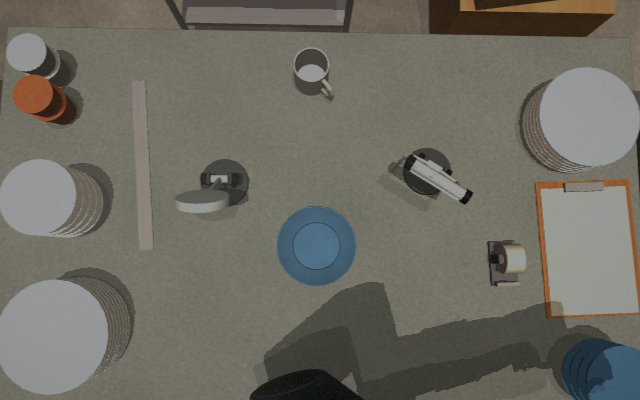

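The bar lamp is on the right in the top view, with its foot near (427,172) and its tube running from (410,161) to (467,197). In the scene view the tube runs from (188,204) to (268,197) and the hinge is near (242,296). The plate is at top (317,247) and the round lamp at (220,183), both well clear. Next I fit the lamp's pose and angle.

```bash
cat > h.py <<'E'
from plant import *
import cv2,numpy as np
from scipy.optimize import least_squares
def proj(s,X):
    c=np.asarray(X)@np.array(s["R"]).T+s["t"]; p=c@np.array(s["mtx"]).T; return p[:,:2]/p[:,2:]
def pts(p):
    x,y,w,a=p; c,s=np.cos(w),np.sin(w); R=np.array([[c,-s,0],[s,c,0],[0,0,1]])
    u=-.17*np.cos(a); z=.065+.17*np.sin(a)
    L=np.array([[0,0,.014],[0,0,.065],[u,.065,z],[u,-.065,z]])
    return L@R.T+[x,y,0]
E
python3 - <<'E'
from h import *
S=snapshot("scene");T=snapshot("top")
# order: foot top, hinge, +y end, -y end
o=[(S,[0,1,2,3],np.array([[246,313],[242,296],[269,197],[187,204]])),(T,[0,2,3],np.array([[427.5,171.5],[409,161],[468,198]]))]
f=lambda p:np.concatenate([(proj(s,pts(p))[i]-q).ravel() for s,i,q in o])
for w0 in(-.5,.5,2.6):
    r=least_squares(f,[.55,-.24,w0,1.4]); print(r.x,r.cost,np.round(r.fun,1)); print(np.round(pts(r.x),3).tolist())
for s,n in((S,"S"),(T,"T")):
    print(n,[(np.round(d["extent"]),d["mask"].sum()) for t in("bar_lamp",) for d in silhouettes(s,t)[:1]])
im=cv2.resize(np.hstack([S["pixels"][170:350,150:320],T["pixels"][130:220,390:475].repeat(2,0).repeat(2,1)]),None,fx=2.3,fy=2.3,interpolation=cv2.INTER_CUBIC)
cv2.imwrite("pics/c.png",im)
E
```

```text
[ 0.61027029 -0.25056347 -0.55194637  1.18466665] 4.5476876302550515 [-1.   0.4 -0.6 -1.   0.4 -1.5 -0.6  0.1  0.5 -1.3 -1.2 -0.7 -0.  -0.4]
[[0.61, -0.251, 0.014], [0.61, -0.251, 0.065], [0.59, -0.162, 0.222], [0.522, -0.272, 0.222]]
[ 0.61027029 -0.25056347 -0.55194641  1.18466668] 4.547687630264771 [-1.   0.4 -0.6 -1.   0.4 -1.5 -0.6  0.1  0.5 -1.3 -1.2 -0.7 -0.  -0.4]
[[0.61, -0.251, 0.014], [0.61, -0.251, 0.065], [0.59, -0.162, 0.222], [0.522, -0.272, 0.222]]
[ 0.61027029 -0.25056347 -0.55194639  1.18466667] 4.547687630257151 [-1.   0.4 -0.6 -1.   0.4 -1.5 -0.6  0.1  0.5 -1.3 -1.2 -0.7 -0.  -0.4]
[[0.61, -0.251, 0.014], [0.61, -0.251, 0.065], [0.59, -0.162, 0.222], [0.522, -0.272, 0.222]]
S [(array([230., 268.,  89., 158.]), np.int64(5044))]
T [(array([438., 176.,  70.,  54.]), np.int64(2214))]
```

View pics/c.png

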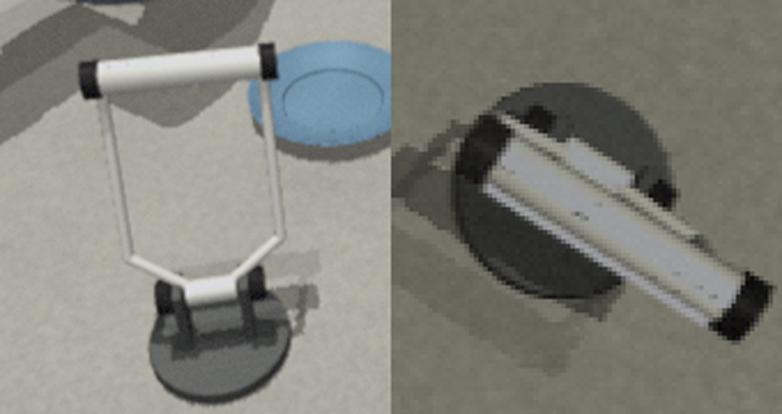

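The fit is good to about 1 px: foot at (0.610,-0.251), yaw -0.552, a≈1.18, tube middle (0.556,-0.217,0.222). I raise the tool and move over the tube, then turn so the fingers close across it.

```bash
python3 -m pendant '[{"jaw":1,"tx":0.047,"ty":-0.016,"tz":-0.013},{"jaw":1,"tx":0.047,"ty":-0.016,"tz":-0.013},{"jaw":1,"tx":0.047,"ty":-0.016,"tz":-0.013},{"jaw":1,"tx":0.047,"ty":-0.016,"tz":-0.013},{"jaw":1,"tx":0.047,"ty":-0.016,"tz":-0.013}]' 30
python3 -m pendant '[{"jaw":1,"tx":0.047,"ty":-0.016},{"jaw":1,"tx":0.047,"ty":-0.016},{"jaw":1,"tx":0.047,"ty":-0.016},{"jaw":1,"tx":0.047,"ty":-0.016},{"jaw":1,"tx":0.047,"ty":-0.016}]'
python3 -m pendant '[{"jaw":1,"az":-10.5},{"jaw":1,"az":-10.5},{"jaw":1,"az":-10.5},{"jaw":1,"az":-10.4},{"jaw":1}]'
cat > st.py <<'E'
from h import *
from scipy.spatial.transform import Rotation as Ro
def st(target=None):
    s=sense(); R=Ro.from_quat(s["ee_rot"]).as_matrix()
    print("t",round(s["time_s"],2),"tcp",np.round(s["tool_pos"],4),"y",np.round(R[:,1],3),"z",np.round(R[:,2],3),"F",np.round(s["ft_force"],1),"gap",s["finger_gap"],"grip",s["grasp_force"])
    if target is not None: print("tool delta",np.round(R.T@(np.array(target)-s["tool_pos"]),4))
E
python3 -c "
from st import *
st([.556,-.217,.203])"
```

```text
t 0.7 tcp [ 0.1485 -0.5035  0.2313] y [ 0.283 -0.959 -0.   ] z [-0.  0. -1.] F [ 0.5  0.2 -0.3] gap 0.08535148331401934 grip 0.0
tool delta [ 0.4719 -0.1595  0.0283]validation failed for argument at $[0]...
validation failed for argument at $[0]...
validation failed for argument at $[0]...
```

The rows were refused, probably because every field is required.

```bash
python3 -m pendant '[{"jaw":1,"tx":0.047,"ty":-0.016,"tz":-0.013,"ax":0,"ay":0,"az":0},{"jaw":1,"tx":0.047,"ty":-0.016,"tz":-0.013,"ax":0,"ay":0,"az":0},{"jaw":1,"tx":0.047,"ty":-0.016,"tz":-0.013,"ax":0,"ay":0,"az":0},{"jaw":1,"tx":0.047,"ty":-0.016,"tz":-0.013,"ax":0,"ay":0,"az":0},{"jaw":1,"tx":0.047,"ty":-0.016,"tz":-0.013,"ax":0,"ay":0,"az":0}]' 30 && python3 -m pendant '[{"jaw":1,"tx":0.047,"ty":-0.016,"tz":0,"ax":0,"ay":0,"az":0},{"jaw":1,"tx":0.047,"ty":-0.016,"tz":0,"ax":0,"ay":0,"az":0},{"jaw":1,"tx":0.047,"ty":-0.016,"tz":0,"ax":0,"ay":0,"az":0},{"jaw":1,"tx":0.047,"ty":-0.016,"tz":0,"ax":0,"ay":0,"az":0},{"jaw":1,"tx":0.047,"ty":-0.016,"tz":0,"ax":0,"ay":0,"az":0}]' && python3 -m pendant '[{"jaw":1,"tx":0,"ty":0,"tz":0,"ax":0,"ay":0,"az":-10.5},{"jaw":1,"tx":0,"ty":0,"tz":0,"ax":0,"ay":0,"az":-10.5},{"jaw":1,"tx":0,"ty":0,"tz":0,"ax":0,"ay":0,"az":-10.5},{"jaw":1,"tx":0,"ty":0,"tz":0,"ax":0,"ay":0,"az":-10.4},{"jaw":1,"tx":0,"ty":0,"tz":0,"ax":0,"ay":0,"az":0}]'
python3 -c "
from st import *
st([.556,-.217,.203])"
```

```text
time_s: 1.32
tool_pos: [0.3525, -0.3593, 0.2969]
ee_rot: [0.99, 0.143, 0.0, 0.0]
ft_force: [0.2, 0.1, -0.5]
finger_gap: 0.0857
grasp_force: 0.0
time_s: 1.95
tool_pos: [0.5553, -0.2159, 0.2964]
ee_rot: [0.99, 0.143, 0.0, 0.0]
ft_force: [1.1, -1.0, 0.3]
finger_gap: 0.0851
grasp_force: 0.0
time_s: 2.58
tool_pos: [0.5541, -0.2171, 0.2962]
ee_rot: [0.874, 0.487, -0.0, -0.0]
ft_force: [-0.1, 1.0, -0.1]
finger_gap: 0.0851
grasp_force: 0.0
t 2.58 tcp [ 0.5541 -0.2171  0.2962] y [ 0.85  -0.526 -0.   ] z [-0.  0. -1.] F [-0.1  1.  -0.1] gap 0.08505869700028595 grip 0.0
tool delta [0.0011 0.0016 0.0932]
```

```bash
python3 -m pendant '[{"jaw":1,"tx":0.001,"ty":0.002,"tz":0.025,"ax":0,"ay":0,"az":0},{"jaw":1,"tx":0,"ty":0,"tz":0.025,"ax":0,"ay":0,"az":0},{"jaw":1,"tx":0,"ty":0,"tz":0.025,"ax":0,"ay":0,"az":0},{"jaw":1,"tx":0,"ty":0,"tz":0.018,"ax":0,"ay":0,"az":0},{"jaw":1,"tx":0,"ty":0,"tz":0,"ax":0,"ay":0,"az":0}]' && python3 - <<'E'
from st import *
S=snapshot("scene");T=snapshot("top")
cv2.imwrite("pics/d.png",np.hstack([cv2.resize(S["pixels"][120:320,130:330],(400,400)),cv2.resize(T["pixels"][110:230,380:500],(400,400))]))
st([.556,-.217,.203])
E
```

```text
time_s: 3.2
tool_pos: [0.5555, -0.217, 0.2021]
ee_rot: [0.874, 0.486, -0.001, -0.001]
ft_force: [-0.5, 0.1, 0.9]
finger_gap: 0.0856
grasp_force: 0.0
t 3.3 tcp [ 0.5564 -0.2174  0.2039] y [ 0.85  -0.527  0.   ] z [ 0. -0. -1.] F [ 0.3  0.2 -0.2] gap 0.08556596751701043 grip 0.0
tool delta [ 0.0001 -0.0006  0.0009]
```

View pics/d.png

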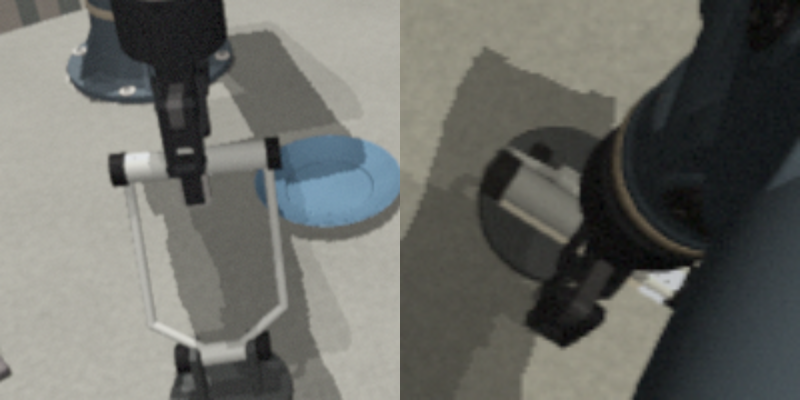

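The fingers straddle the tube at its middle (crop ~(187,165)), and the lamp arm hasn't moved. I close gently.

```bash
python3 -m pendant '[{"jaw":0.6,"tx":0,"ty":0,"tz":0,"ax":0,"ay":0,"az":0},{"jaw":0.4,"tx":0,"ty":0,"tz":0,"ax":0,"ay":0,"az":0},{"jaw":0.2,"tx":0,"ty":0,"tz":0,"ax":0,"ay":0,"az":0},{"jaw":0.1,"tx":0,"ty":0,"tz":0,"ax":0,"ay":0,"az":0},{"jaw":0,"tx":0,"ty":0,"tz":0,"ax":0,"ay":0,"az":0}]' 30 && python3 -m pendant '[{"jaw":0,"tx":0,"ty":0,"tz":0,"ax":0,"ay":0,"az":0},{"jaw":0,"tx":0,"ty":0,"tz":0,"ax":0,"ay":0,"az":0}]' && python3 - <<'E'
from st import *
st()
s=sense()
for a0 in(1.15,1.18,1.21):
  for a in np.linspace(a0,.785,6): print(round(a,3),"fwd",round(.17*(np.cos(a)-np.cos(a0)),4),"down",round(.17*(np.sin(a0)-np.sin(a)),4))
E
```

```text
time_s: 3.92
tool_pos: [0.5562, -0.2172, 0.2037]
ee_rot: [0.873, 0.487, 0.0, 0.0]
ft_force: [-2.4, 2.2, 4.5]
finger_gap: 0.0229
grasp_force: 29.5
time_s: 4.18
tool_pos: [0.5562, -0.2173, 0.2036]
ee_rot: [0.873, 0.487, 0.0, 0.0]
ft_force: [-2.3, 0.8, 6.3]
finger_gap: 0.0229
grasp_force: 29.6
t 4.17 tcp [ 0.5562 -0.2173  0.2036] y [ 0.851 -0.525  0.   ] z [ 0.  0. -1.] F [-2.3  0.8  6.3] gap 0.02288794010320618 grip 29.59399312734604
1.15 fwd 0.0 down 0.0
1.077 fwd 0.0111 down 0.0055
1.004 fwd 0.0218 down 0.0118
0.931 fwd 0.0321 down 0.0188
0.858 fwd 0.0417 down 0.0266
0.785 fwd 0.0508 down 0.035
1.18 fwd 0.0 down 0.0
1.101 fwd 0.0122 down 0.0056
1.022 fwd 0.0239 down 0.0121
0.943 fwd 0.0351 down 0.0196
0.864 fwd 0.0456 down 0.0279
0.785 fwd 0.0555 down 0.037
1.21 fwd 0.0 down 0.0
1.125 fwd 0.0133 down 0.0057
1.04 fwd 0.026 down 0.0124
0.955 fwd 0.0382 down 0.0203
0.87 fwd 0.0496 down 0.0291
0.785 fwd 0.0602 down 0.0389
```

Gripped: gap 22.9 mm at 30 N. Now I ease it along the arc, forward being tool -y and down tool +z.

```bash
python3 -m pendant '[{"jaw":0,"tx":0,"ty":-0.006,"tz":0.0027,"ax":0,"ay":0,"az":0},{"jaw":0,"tx":0,"ty":-0.006,"tz":0.003,"ax":0,"ay":0,"az":0},{"jaw":0,"tx":0,"ty":-0.006,"tz":0.0031,"ax":0,"ay":0,"az":0},{"jaw":0,"tx":0,"ty":-0.0058,"tz":0.0033,"ax":0,"ay":0,"az":0},{"jaw":0,"tx":0,"ty":0,"tz":0,"ax":0,"ay":0,"az":0}]' && python3 -m pendant '[{"jaw":0,"tx":0,"ty":-0.0056,"tz":0.0036,"ax":0,"ay":0,"az":0},{"jaw":0,"tx":0,"ty":-0.0056,"tz":0.0039,"ax":0,"ay":0,"az":0},{"jaw":0,"tx":0,"ty":-0.0053,"tz":0.0041,"ax":0,"ay":0,"az":0},{"jaw":0,"tx":0,"ty":-0.0052,"tz":0.0042,"ax":0,"ay":0,"az":0},{"jaw":0,"tx":0,"ty":0,"tz":0,"ax":0,"ay":0,"az":0}]' && python3 -m pendant '[{"jaw":0,"tx":0,"ty":-0.005,"tz":0.0045,"ax":0,"ay":0,"az":0},{"jaw":0,"tx":0,"ty":-0.005,"tz":0.0046,"ax":0,"ay":0,"az":0},{"jaw":0,"tx":0,"ty":0,"tz":0,"ax":0,"ay":0,"az":0},{"jaw":0,"tx":0,"ty":0,"tz":0,"ax":0,"ay":0,"az":0}]' && python3 - <<'E'
from st import *
st([.508,-.1875,.1665])
p=sense()["tool_pos"]; d=np.array([.610,-.2506])-p[:2]
print("a est", np.arctan2(p[2]+.0187-.065, d@[.851,-.525]))
E
```

```text
time_s: 4.8
tool_pos: [0.5368, -0.2054, 0.1917]
ee_rot: [0.873, 0.487, 0.001, 0.001]
ft_force: [2.6, -2.5, 2.9]
finger_gap: 0.0231
grasp_force: 30.4
time_s: 5.42
tool_pos: [0.5177, -0.1937, 0.175]
ee_rot: [0.873, 0.487, -0.0, 0.0]
ft_force: [3.2, -3.4, -1.9]
finger_gap: 0.023
grasp_force: 30.6
time_s: 5.92
tool_pos: [0.5089, -0.1882, 0.166]
ee_rot: [0.873, 0.487, -0.0, -0.0]
ft_force: [2.0, -4.4, -1.5]
finger_gap: 0.023
grasp_force: 30.4
t 5.92 tcp [ 0.5089 -0.1882  0.166 ] y [ 0.851 -0.525 -0.001] z [-0.001  0.    -1.   ] F [ 2.  -4.4 -1.5] gap 0.022992228897969577 grip 30.359755754470825
tool delta [ 0.0001 -0.0011 -0.0005]
a est 0.7892680403758542
```

Estimated a≈0.79. I release, rise well clear and check with the cameras.

```bash
python3 -m pendant '[{"jaw":0.3,"tx":0,"ty":0,"tz":0,"ax":0,"ay":0,"az":0},{"jaw":0.6,"tx":0,"ty":0,"tz":0,"ax":0,"ay":0,"az":0},{"jaw":1,"tx":0,"ty":0,"tz":0,"ax":0,"ay":0,"az":0},{"jaw":1,"tx":0,"ty":0,"tz":0,"ax":0,"ay":0,"az":0},{"jaw":1,"tx":0,"ty":0,"tz":0,"ax":0,"ay":0,"az":0}]' && python3 -m pendant '[{"jaw":1,"tx":0,"ty":0,"tz":-0.02,"ax":0,"ay":0,"az":0},{"jaw":1,"tx":0,"ty":0,"tz":-0.03,"ax":0,"ay":0,"az":0},{"jaw":1,"tx":0,"ty":0,"tz":-0.04,"ax":0,"ay":0,"az":0},{"jaw":1,"tx":0,"ty":0,"tz":-0.04,"ax":0,"ay":0,"az":0},{"jaw":1,"tx":0,"ty":0,"tz":0,"ax":0,"ay":0,"az":0}]' && python3 -m pendant '[{"jaw":1,"tx":-0.045,"ty":0.015,"tz":0,"ax":0,"ay":0,"az":0},{"jaw":1,"tx":-0.045,"ty":0.015,"tz":0,"ax":0,"ay":0,"az":0},{"jaw":1,"tx":-0.045,"ty":0.015,"tz":0,"ax":0,"ay":0,"az":0},{"jaw":1,"tx":-0.045,"ty":0.015,"tz":0,"ax":0,"ay":0,"az":0},{"jaw":1,"tx":0,"ty":0,"tz":0,"ax":0,"ay":0,"az":0}]' && python3 - <<'E'
from st import *
S=snapshot("scene");T=snapshot("top")
cv2.imwrite("pics/e.png",np.hstack([cv2.resize(S["pixels"][150:350,130:330],(400,400)),cv2.resize(T["pixels"][120:240,370:490],(400,400))]))
for a in(.611,.785,.96):
  P=pts([.6103,-.2506,-.552,a])[2:]; print(a,"crop px scene",np.round((proj(S,P)-[130,150])*2).tolist(),"top",np.round((proj(T,P)-[370,120])*3.333+[400,0]).tolist())
for t in("plate","round_head"): print(t,[np.round(d["extent"],1) for d in recognise(T,t)[:1]])
st()
E
```

```text
time_s: 6.55
tool_pos: [0.509, -0.1881, 0.1663]
ee_rot: [0.873, 0.487, -0.0, -0.0]
ft_force: [-0.8, -0.2, -0.2]
finger_gap: 0.0855
grasp_force: 0.0
time_s: 7.18
tool_pos: [0.5102, -0.1886, 0.2993]
ee_rot: [0.873, 0.487, 0.002, 0.002]
ft_force: [0.4, 0.3, -0.1]
finger_gap: 0.0854
grasp_force: 0.0
time_s: 7.8
tool_pos: [0.4644, -0.3755, 0.2945]
ee_rot: [0.874, 0.486, -0.001, -0.001]
ft_force: [1.8, 0.4, 0.6]
finger_gap: 0.0855
grasp_force: 0.0
0.611 crop px scene [[278.0, 96.0], [135.0, 111.0]] top [[440.0, 260.0], [628.0, 379.0]]
0.785 crop px scene [[277.0, 88.0], [128.0, 104.0]] top [[463.0, 228.0], [656.0, 349.0]]
0.96 crop px scene [[278.0, 86.0], [121.0, 102.0]] top [[489.0, 190.0], [686.0, 312.0]]
plate [array([316.9, 244.6,  82.1,  77.9])]
round_head [array([202.7, 194.5,  58.5,  38.2])]
t 8.0 tcp [ 0.4657 -0.372   0.2959] y [ 0.851 -0.524 -0.001] z [-0.001  0.001 -1.   ] F [ 0.5 -0.4  0.4] gap 0.0852112832125927 grip 0.0
```

View pics/e.png

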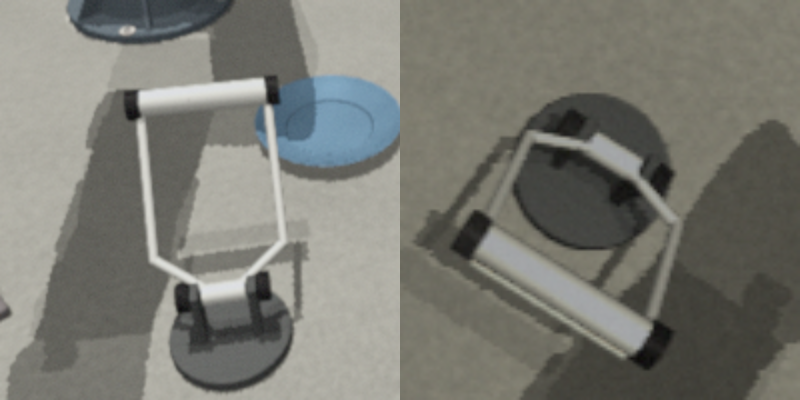

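The tube ends in the top crop, near (467,236) and (654,345), match the 0.785 rad prediction of (463,228) and (656,349). The plate and the round lamp are where they were. I watch for a second, compare, then hand in.

```bash
python3 -m pendant '[{"jaw":1,"tx":0,"ty":0,"tz":0,"ax":0,"ay":0,"az":0},{"jaw":1,"tx":0,"ty":0,"tz":0,"ax":0,"ay":0,"az":0},{"jaw":1,"tx":0,"ty":0,"tz":0,"ax":0,"ay":0,"az":0},{"jaw":1,"tx":0,"ty":0,"tz":0,"ax":0,"ay":0,"az":0},{"jaw":1,"tx":0,"ty":0,"tz":0,"ax":0,"ay":0,"az":0}]' >/dev/null && python3 - <<'E'
from h import *
T=snapshot("top")["pixels"][120:240,370:490]
old=cv2.imread("pics/e.png")[:,400:]
print("mean diff",np.abs(cv2.resize(T,(400,400)).astype(int)-old).mean())
for _ in range(8): snapshot("top")
print(np.abs(cv2.resize(snapshot("top")["pixels"][120:240,370:490],(400,400)).astype(int)-old).mean())
print(job_done())
E
```

```text
mean diff 1.3427125
1.3366979166666666
the job is handed in; nothing more can be done
None
```

The bar lamp's arm now stands at about 45 degrees (estimated 0.79 rad), tipped forward over its front; it was released and held still for over a second, the plate and round lamp look unmoved, and the job is handed in.

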